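Clamp a neck-heel block to the indicated force

ROBOT

A 6-joint arm with a two-finger parallel gripper is mounted at the origin on the work surface. World frame = base frame: x ahead of the robot, y to its left, z up, the work surface at z = 0. Lengths are in m, angles in rad, forces in N, time in s.
With the tool pointing down it reaches from about 0.3 to 0.75 m from the base axis. Payload 8.5 kg.
Tool frame: the origin (TCP) lies at the very end of the fingers, on their centre line; the grasp point (between the pads) lies 19 mm behind it; z points along the fingers, y is the line along which they close (so a half turn about z gives the same grasp; the last joint's range is limited). The gripper opens to 88 mm and grips with 3 to 60 N. Pads are 18 mm wide; open, the fingers measure 123 mm over their backs; the gripper's body (75 mm by 187 mm) begins 45 mm behind the grasp point.
Start: joints at [-1.449, 0.381, 1.297, -0, 1.464, -0.215], TCP at [0.182, -0.519, 0.239] pointing down, gripper open.
Joint ranges: [-3.11, 3.11], [-0.89, 2.33], [0.22, 2.48], [-1.42, 4.56], [0.17, 2.85], [-2.88, 2.88]. Speed limits (rad/s): [2.39, 2.39, 3.14, 3.14, 3.14, 3.14].

INTERFACE

Orientations are given as a unit quaternion [w, x, y, z].
In Python, from rig import arm gives the robot as it stands.
- The arm moves only by the tool jog_arm, never from a script. Its arguments are lists of equal length, an entry for each row: "dp": the shift along the world's x, y, z in m, a list of three; "turn": the turn about the world's z in degrees. In form: {"dp": [[dx, dy, dz], ...], "turn": [turn, ...]}. A call has exactly 5 rows; each row shifts and turns the commanded pose from where the row before left it; what a row does not reach is not made up. A row lasts 1/10 s, in which the tool goes at most 50 mm and 8.59 degrees, less where a joint would pass 70% of its speed; a pose out of reach is approached as far as the arm can. A call with a gripper value outside its range is refused whole. "fingers" is the closure, from 0 (fully open) to 1 (shut), set as the call begins (left out, the last holds). The fingers move at their own pace and stop on an object; the grip force is fixed at half the most. Time passes only in rows, so rows that do not move let the fingers close, or fill a call up. It gives the time, the measured TCP pose, the force, the opening and the grip force at its end, in the units of the state.
- arm.observe(): the state, without advancing time (a new reading comes with each control period).
- arm.grab_frame(name): name is "scene" or "side" or "wrist"; returns the picture (384x512x3 uint8, red, green, blue); there is no depth.
- arm.camera_model(name): a dict with "fx", "fy", "cx", "cy" (pixels), "world_from_camera" (4x4, takes a point from camera to world coordinates); the wrist camera has in their place "hand_eye" (4x4, takes a point from camera to tool coordinates, whose origin is the TCP and whose axes are the flange's). Camera axes: x right, y down, z forward; pixel columns grow to the right and rows downward; lengths in m; the calibration is good to about 2 mm. A picture is of the moment at which its call begins: read the wrist's pose just before it. camera_model takes no time and is no camera call.
- arm.job_done(): hands the job in; it is judged then, once.
The state is a dict: "time": time; "qpos": joint angles; "joint_vel": joint speeds; "tau": joint torques, N m; "position": TCP position; "ee_rot": TCP orientation; "force": force on the tool from outside, world axes, zero at the start; "wrist_torque": the same for the moment, N m; "opening": finger opening in m; "finger_force": force on a finger pad.
Only numpy, scipy, OpenCV 4.12 (cv2) and the standard library are available. Lean on these libraries where they do the work, as an engineer would, in place of code of your own. Each camera call takes 0.05 s, during which the arm holds its last target. There are 200 camera calls.

TASK

Push the dark wooden block along its channel until it is fully home against the press's end stop, then screw the press down on it by turning the bar handle clockwise until the brass indicator tab has popped right out of the back of the press. Stop there: do not overtighten, push the block gently, let go, and leave the other things on the bench alone.

Things in the scene. Friction and masses are not known exactly. Their poses are not given: they have to be found in the camera images.
- press: Green screw press, fixed. Origin on the bench; x runs along its channel from the mouth (robot's side) to the stop, z up. Base 300 x 110 mm (x -180 to 120). Rails, x -130 to 70, top 34 mm up, form a 49 mm channel, its floor a sprung bed 20 mm up. Pillar 60 mm wide at x 70 to 115: its front is the end stop. Its arm, 50 mm wide, 95 to 125 mm up, reaches over the channel to x = 0; spindle at x 30
- stop_face (a point): point on the front face of the end stop, in the middle of the channel, 35 mm above the bench (15 mm above the channel floor), at x = +70 mm of the press; axes as the press
- block_nose (a point): middle of the block's leading end face (the end towards the stop); touches point stop_face when the block is fully home. Axes as the block
- block: Loose dark wood block 160 x 46 x 30 mm (x, y, z), 0.16 kg, in the channel, 25 to 55 mm short of the stop, 1.5 mm side play. Origin: centre of underside; x along its length to the stop. Its tail (x -80 mm) is at the mouth, free to be pushed; its top is 50 mm above the bench, 16 mm over the rails. Slides with 1 to 2 N; pushing over 45 N (even as a knock at the stop) is too hard
- spindle: Spindle under the arm, with its round 36 mm foot. Origin moves down 20 mm per turn of the handle (3.2 mm/rad). The foot's face is 0 to 4 mm below the origin, an unknown fixed amount; it starts 1.5 to 8 mm above the block. Loaded, the sprung bed sinks with the block (13 N, then 1.5 N/mm) by 4 mm, then force rises steeply: over 26 N, some 0.5 rad after the tab is out, is overtight
- handle (a joint): turning angle of the bar handle, rad; grows clockwise seen from above (tightening), 0 is fully open, 6 the end. Starts at 0.7 to 1.4; the foot meets the block somewhere between 1.8 and 3.2, and the tab is out 0.75 rad after that. Takes about 0.15 N m to turn freely and 0.23 N m tightened; stays where it is left and stays at the same height.
- handle_grip (a point): middle of the handle's grip bar on the turning axis, 162 mm above the bench: an upright flat dark steel bar 70 mm long (along the point's x axis), 14 mm wide (y), 34 mm high (145 to 179 mm above the bench; this is its middle, z up), free all round, to be pinched across its width from above. A round hub and collar lie directly below it
- tab (a joint): how far the brass indicator tab stands out, m: 0 in (hidden in the back of the pillar), 0.014 well out, 0.0187 at most (then the bed is at its end). It stays in until the foot presses with about 13 N, then comes out 4.7 mm per mm that the sprung bed sinks; it counts as out beyond 0.011 (at about 16.5 N)
- tab_end (a point): outer end of the brass tab, 24 mm wide and 6 mm thick, in the far side (+x face) of the pillar, 105 mm above the bench; moves along the press's x as the tab comes out. Do not touch
- tin: bystander: aluminium tin 60 mm in diameter, 70 mm high, standing to the right of the press; origin at its underside
- rasp: bystander: rasp with wooden handle, about 260 mm long, 28 mm thick, lying to the left of the press; origin at its underside near the middle, x along its length
- offcut: bystander: wooden offcut 80 x 40 x 20 mm lying to the right of the press towards the mouth; origin at its underside
Mind the look-alikes: they are no part of the job. Of the things that look like the block, the middle-sized one is meant.

How it is judged:
On the way, in this order (a step that is already met when the one before it is completed fails the run):
1. the block is fully home against the end stop (x of block_nose in the frame of stop_face above -0.002 m and z of block_nose in the frame of stop_face between -0.007 and 0.003 m), for 0.2 s.
2. the tab is out with the foot pressing on the block (all of step 1 and value of joint tab above 0.011 m and contact force between spindle and block above 12 N), for 0.2 s.
At the end, for the whole second after the job is handed in: The block lies in the channel with its nose within 2 mm of the end stop, the tab stands out more than 11 mm with the foot pressing on the block with more than 12 N, block and handle at rest (all of step 2 and linear speed of block below 0.01 m/s and velocity of joint handle between -0.05 and 0.05 rad/s); the robot touches nothing.
It fails at once if the press is overtightened (foot on block over 26 N) (contact force between spindle and block above 26 N).
It fails at once if the block is pushed or squeezed too hard (over 45 N from the fingers) (contact force between the fingers and block above 45 N).
It fails at once if the robot touches the tab (contact force between the arm and tab above 1 N).
It fails at once if the tin, rasp or offcut is moved over 15 mm (distance of any of tin, rasp, offcut from where it was at the start of the episode above 0.015 m).
It also fails if it takes over 72 s, if anything falls off the work surface, if the arm or the gripper's body presses on something with over 40 N, if the wrist force passes 120 N, or if a joint passes its speed limit or range.

## Working session

There is one attempt and no reset: what is moved stays moved. The work goes in short steps, Python scripts to look and compute and a tool call to move; the robot and the scene stay as the last step left them, time stands still between calls to the robot, and variables do not carry over. Pictures are saved under pics/ and viewed, at most 10 in all, crops included, and the job is handed in when it is done.

Besides the shell and the picture viewer there is one more tool, called after "Call:" as a command line: name --pt "numbers of a row" for each row, then --argument value for the rest. jog_arm: Moves the arm, as the interface text tells. Its arguments: {"type":"object","properties":{"dp":{"type":"array"},"turn":{"type":"array"},"fingers":{"type":"number"}},"required":["dp","turn"]}

```bash
mkdir -p pics; ls
python3 - <<'E'
from rig import arm
import cv2,numpy as np
s=arm.observe();print(s)
for n in("scene","side"):
    im=arm.grab_frame(n);cv2.imwrite(f"pics/{n}0.png",im[:,:,::-1])
    m=arm.camera_model(n);print(n,{k:np.round(v,4).tolist() for k,v in m.items()})
print({k:np.round(v,4).tolist() for k,v in arm.camera_model("wrist").items()})
E
```

```text
pics
{'time': 0.0, 'qpos': array([-1.44929555e+00,  3.81168363e-01,  1.29823065e+00, -1.99699591e-06,
        1.46357911e+00, -2.15300794e-01]), 'joint_vel': array([-0.00045309,  0.00082274,  0.00018583,  0.00016897,  0.00079072,
       -0.00114368]), 'tau': array([ 2.34163046e-03, -4.37920725e+01, -2.24556613e+01,  7.14964257e-02,
        3.52507608e-02, -1.29217938e-04]), 'position': array([ 0.18172202, -0.51882649,  0.23816276]), 'ee_rot': array([-6.92020410e-04,  9.85853811e-01,  1.67606039e-01,  3.14857970e-05]), 'force': array([-0.15756331, -0.76717479, -0.11707521]), 'wrist_torque': array([-0.00138559,  0.00733138, -0.04094171]), 'finger_force': 0.0, 'opening': 0.08837261255988847}
scene {'fx': 367.7615, 'fy': 367.7615, 'cx': 261.04, 'cy': 192.7052, 'world_from_camera': [[0.4398, 0.67, -0.5981, 1.1521], [0.898, -0.3186, 0.3034, -0.2915], [0.0128, -0.6705, -0.7418, 0.8038], [0.0, 0.0, 0.0, 1.0]]}
side {'fx': 429.4402, 'fy': 429.4402, 'cx': 251.2122, 'cy': 189.559, 'world_from_camera': [[-0.7281, -0.3953, 0.56, 0.027], [-0.685, 0.3907, -0.6149, 0.6665], [0.0242, -0.8313, -0.5553, 0.721], [0.0, 0.0, 0.0, 1.0]]}
{'fx': 327.9706, 'fy': 327.9706, 'cx': 258.7008, 'cy': 192.2256, 'hand_eye': [[-0.0004, -0.9568, -0.2909, 0.0742], [1.0, -0.0004, -0.0003, 0.0009], [0.0002, -0.2909, 0.9568, -0.1456], [0.0, 0.0, 0.0, 1.0]]}
```

View pics/scene0.png

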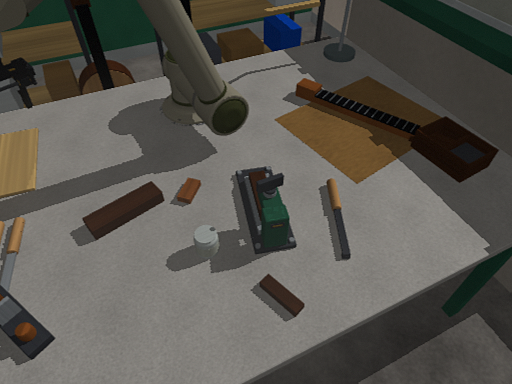

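View pics/side0.png

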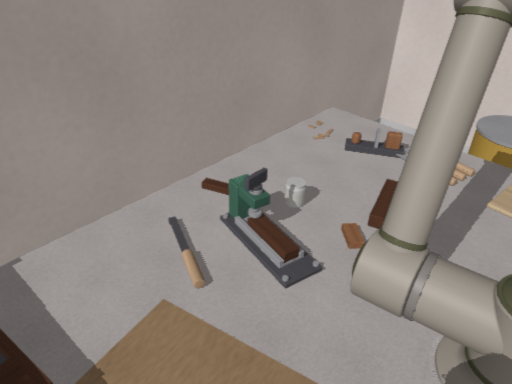

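Scene picture: three dark wood blocks, a large one at (124,210), a small one at (282,295) and a middle-sized one in the press channel at (258,190). The last fits ("middle-sized", in the channel). In the side picture it is at (272,238), with the handle at (257,178). I'll confirm that in an enlarged crop of both views.

Run:
```python
import cv2,numpy as np
a=cv2.imread("pics/scene0.png")[155:260,220:310];b=cv2.imread("pics/side0.png")[160:285,205:325]
A=cv2.resize(a,None,fx=4.2,fy=4.2,interpolation=cv2.INTER_CUBIC);B=cv2.resize(b,None,fx=3.5,fy=3.5,interpolation=cv2.INTER_CUBIC)
h=max(len(A),len(B));P=lambda i:cv2.copyMakeBorder(i,0,h-len(i),0,0,cv2.BORDER_CONSTANT)
c=cv2.convertScaleAbs(np.hstack([P(A),P(B)]),alpha=1.8,beta=10);print(c.shape)
cv2.imwrite("pics/crop0.png",c)
```

```text
(441, 798, 3)
```

View pics/crop0.png

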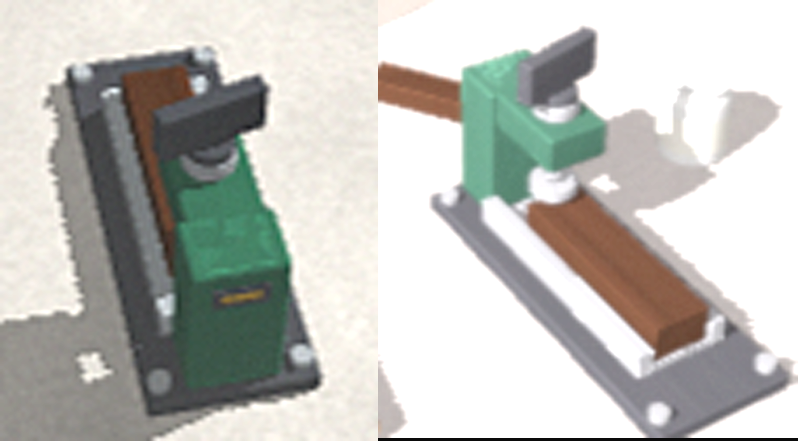

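The crop confirms it: the middle-sized block lies in the channel, its tail at about crop (680,325) in the side view, with the handle bar above the arm. Next I'll turn corner pixels into points.

```bash
cat > h.py <<'E'
import numpy as np,cv2
from rig import arm
from scipy.spatial.transform import Rotation as R
def cam(n,s=None):
    m=arm.camera_model(n)
    if n=="wrist":
        T=np.eye(4);q=s["ee_rot"];T[:3,:3]=R.from_quat([q[1],q[2],q[3],q[0]]).as_matrix();T[:3,3]=s["position"]
        W=T@m["hand_eye"]
    else: W=np.array(m["world_from_camera"])
    return m,W
def ray(c,p):
    m,W=c;d=W[:3,:3]@[(p[0]-m["cx"])/m["fx"],(p[1]-m["cy"])/m["fy"],1];return W[:3,3],d/np.linalg.norm(d)
def plane(c,p,z):
    o,d=ray(c,p);return o+d*(z-o[2])/d[2]
def tri(rs):
    A=sum(np.eye(3)-np.outer(d,d) for o,d in rs);b=sum((np.eye(3)-np.outer(d,d))@o for o,d in rs)
    x=np.linalg.solve(A,b);return x,[np.linalg.norm(np.cross(x-o,d)) for o,d in rs]
def proj(c,X):
    m,W=c;v=np.linalg.inv(W)@np.append(X,1);return np.array([m["fx"]*v[0]/v[2]+m["cx"],m["fy"]*v[1]/v[2]+m["cy"]])
E
python3 - <<'E'
from h import *
np.set_printoptions(precision=4,suppress=True)
C=cam("scene");S=cam("side")
sc=lambda x,y:(220+x/4.2-.4,155+y/4.2-.4); sd=lambda x,y:(205+(x-378)/3.5-.4,160+y/3.5-.4)
for z in(0,.01):
    print("base z",z,"scene",[plane(C,sc(*p),z)[:2] for p in[(68,68),(214,48),(152,412),(320,382)]])
    print("side",[plane(S,sd(*p),z)[:2] for p in[(650,435),(787,380),(433,200)]])
print("block tail top side",[plane(S,sd(*p),.05)[:2] for p in[(656,330),(708,290)]],"scene",[plane(C,sc(*p),.05)[:2] for p in[(124,73),(187,67)]])
print("tail tri",[tri([ray(S,sd(*a)),ray(C,sc(*b))]) for a,b in[((708,290),(124,73)),((656,330),(187,67))]])
print("bar top ends side far edge/near edge",[plane(S,sd(*p),.179)[:2] for p in[(520,75),(596,30),(530,80)]])
print("scene",[plane(C,sc(*p),.179)[:2] for p in[(157,112),(265,82)]])
print("tab",plane(C,sc(242,297),.105))
for nm,b in(("tin",(206,236)),("offcut",(190,190)),("rasp",(340,215))): print(nm,plane(C,b,.02))
E
```

```text
base z 0 scene [array([0.3877, 0.0068]), array([0.415 , 0.1143]), array([ 0.6847, -0.0662]), array([0.7101, 0.0375])]
side [array([0.4388, 0.0997]), array([ 0.4047, -0.0052]), array([0.7216, 0.0268])]
base z 0.01 scene [array([0.3972, 0.0031]), array([0.4241, 0.1093]), array([ 0.6905, -0.069 ]), array([0.7156, 0.0334])]
side [array([0.4331, 0.1075]), array([0.3995, 0.0041]), array([0.712 , 0.0357])]
block tail top side [array([0.4676, 0.064 ]), array([0.468, 0.008])] scene [array([0.4564, 0.0213]), array([0.4698, 0.0634])]
tail tri [(array([0.463 , 0.0172, 0.0583]), [np.float64(0.0011080378008474928), np.float64(0.0011080378008473744)]), (array([0.4685, 0.0636, 0.049 ]), [np.float64(0.0004796639449181688), np.float64(0.0004796639449181604)])]
bar top ends side far edge/near edge [array([0.6082, 0.0502]), array([ 0.6114, -0.0302]), array([0.5992, 0.0499])]
scene [array([ 0.6116, -0.0286]), array([0.6166, 0.0376])]
tab [ 0.6988 -0.0168  0.105 ]
tin [ 0.5947 -0.1662  0.02  ]
offcut [ 0.4227 -0.1512  0.02  ]
rasp [0.6866 0.188  0.02  ]
```

Press yaw is about -14°, origin about (0.586, 0.012), and the tail is about 35 mm short of home. The tail height by triangulation is 0.049–0.058, against 0.050 in the text. Moving to a hover behind the mouth, tool x towards the robot, closing the fingers.

Call:
jog_arm --pt "0.013 0.0284 0" --pt "0.013 0.0284 0" --pt "0.013 0.0284 0" --pt "0.013 0.0284 0" --pt "0.013 0.0284 0" --turn '[7.35,7.35,7.35,7.35,7.35]' --fingers 1

```text
time: 0.6
position: [0.2471, -0.3757, 0.2385]
ee_rot: [-0.0, 0.882, 0.472, 0.0]
force: [0.1, -0.7, -0.1]
opening: 0.0503
finger_force: 0.0
```

Call:
jog_arm --pt "0.013 0.0284 0" --pt "0.013 0.0284 0" --pt "0.013 0.0284 0" --pt "0.013 0.0284 0" --pt "0.013 0.0284 0" --turn '[7.35,7.35,7.35,7.35,7.35]'

```text
time: 1.1
position: [0.312, -0.2337, 0.2386]
ee_rot: [-0.0, 0.688, 0.726, 0.0]
force: [0.5, 0.1, -0.5]
opening: 0.0101
finger_force: 0.0
```

Call:
jog_arm --pt "0.013 0.0284 0" --pt "0.013 0.0284 0" --pt "0.013 0.0284 0" --pt "0.013 0.0284 0" --pt "0.013 0.0284 0" --turn '[7.35,7.35,7.35,7.35,7.35]'

```text
time: 1.6
position: [0.3769, -0.0918, 0.2387]
ee_rot: [-0.0, 0.424, 0.906, 0.0]
force: [0.0, -0.6, -0.5]
opening: 0.0004
finger_force: 0.0
```

Call:
jog_arm --pt "0.013 0.0284 0" --pt "0.013 0.0284 0" --pt "0.013 0.0284 0" --pt "0.013 0.0284 0" --pt "0 0 0" --turn '[7.35,7.35,7.35,7.35,0]'

```text
time: 2.1
position: [0.4293, 0.0229, 0.2384]
ee_rot: [-0.0, 0.179, 0.984, 0.0]
force: [-0.3, -0.6, -0.2]
opening: 0.0004
finger_force: 0.0
```

Run:
```python
from h import *
s=arm.observe();im=arm.grab_frame("wrist");cv2.imwrite("pics/w1.png",cv2.convertScaleAbs(im[:,:,::-1],alpha=1.5))
import json;json.dump({k:np.array(v).tolist() for k,v in s.items()},open("w1.json","w"))
print(s["time"],s["position"],s["ee_rot"],s["qpos"],s["force"],R.from_quat(np.roll(s["ee_rot"],-1)).as_matrix()[:2,0])
```

```text
2.1 [0.42929056 0.02285986 0.23843523] [-2.63116454e-04  1.79486778e-01  9.83760302e-01  3.09184952e-04] [-2.24002606e-01  1.69265883e-01  1.60269036e+00  6.07054102e-04
  1.37018910e+00 -1.43399057e+00] [-0.34475333 -0.58594186 -0.21315955] [-0.93556885  0.35314377]
```

View pics/w1.png

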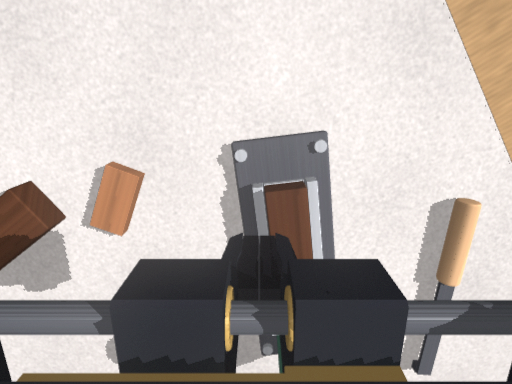

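The wrist view shows the base mouth corners at (233,145) and (327,131), and the block's tail top edge from (265,184) to (305,181). The handle is hidden behind the gripper.

Run:
```python
from h import *
import json
np.set_printoptions(precision=4,suppress=True)
s=json.load(open("w1.json"));W=cam("wrist",s);S=cam("side");C=cam("scene")
sc=lambda x,y:(220+x/4.2-.4,155+y/4.2-.4); sd=lambda x,y:(205+(x-378)/3.5-.4,160+y/3.5-.4)
print("base",[plane(W,p,.008)[:2] for p in[(233,145),(327,131),(245,237),(332,237)]])
print("rails end",[plane(W,p,.034)[:2] for p in[(254,184),(317,178)]])
print("tail",[plane(W,p,.05)[:2] for p in[(265,184),(305,181)]])
print(tri([ray(W,(265,184)),ray(S,sd(708,290))]),tri([ray(W,(305,181)),ray(S,sd(656,330))]))
# long edges for yaw
a=plane(W,(318,180),.034);b=plane(W,(332,258),.034);print("rail dir",np.degrees(np.arctan2(*(b-a)[[1,0]])))
a=plane(W,(305,181),.05);b=plane(W,(312,255),.05);print("blk dir",np.degrees(np.arctan2(*(b-a)[[1,0]])))
a=plane(W,(233,145),.008);b=plane(W,(245,235),.008);print("base dir",np.degrees(np.arctan2(*(b-a)[[1,0]])))
# pillar top height: far face edge in scene, intersect with vertical plane through tab
n=np.array([.97,-.242,0]);o=np.array([.698,-.016,.1])
for p in[(180,250),(285,262)]:
    c,d=ray(C,sc(*p));print("pillar top",c+d*(n@(o-c))/(n@d))
```

```text
base [array([0.4018, 0.0005]), array([0.4248, 0.1062]), array([ 0.514 , -0.0287]), array([0.5526, 0.0731])]
rails end [array([0.4471, 0.0093]), array([0.4653, 0.0766])]
tail [array([0.4472, 0.0219]), array([0.459 , 0.0625])]
(array([0.4483, 0.0259, 0.0695]), [np.float64(0.006628232839341497), np.float64(0.006628232839341438)]) (array([0.463 , 0.0639, 0.0503]), [np.float64(0.0040838426901859065), np.float64(0.004083842690185793)])
rail dir -7.949331569295581
blk dir -13.151810751321513
base dir -14.412050187732337
pillar top [ 0.689  -0.0519  0.1551]
pillar top [0.7036 0.0064 0.1296]
```

Call:
jog_arm --pt "-0.0043 0.0271 0" --pt "0 0 -0.03" --pt "0 0 -0.03" --pt "0 0 -0.03" --pt "0 0 -0.03" --turn '[7.2,0,0,0,0]'

```text
time: 2.65
position: [0.424, 0.0467, 0.1178]
ee_rot: [0.0, 0.122, 0.993, -0.0]
force: [1.4, 0.3, -0.1]
opening: 0.0005
finger_force: 0.0
```

Call:
jog_arm --pt "0 0 -0.03" --pt "0 0 -0.03" --pt "0 0 -0.01" --pt "0 0 -0.01" --pt "0 0 0" --turn '[0,0,0,0,0]'

```text
time: 3.15
position: [0.4237, 0.0468, 0.0379]
ee_rot: [-0.001, 0.122, 0.993, -0.0]
force: [-0.2, 0.2, -0.2]
opening: 0.0009
finger_force: 0.0
```

Run:
```python
from h import *
s=arm.observe();print(s["time"],s["position"],s["force"])
c=arm.grab_frame("side")[160:290,200:330,::-1];cv2.imwrite("pics/s2.png",cv2.convertScaleAbs(cv2.resize(c,None,fx=4,fy=4,interpolation=cv2.INTER_CUBIC),alpha=1.6))
```

```text
3.15 [0.42369249 0.04676232 0.03789686] [-0.22882102  0.15182531 -0.19078902]
```

View pics/s2.png

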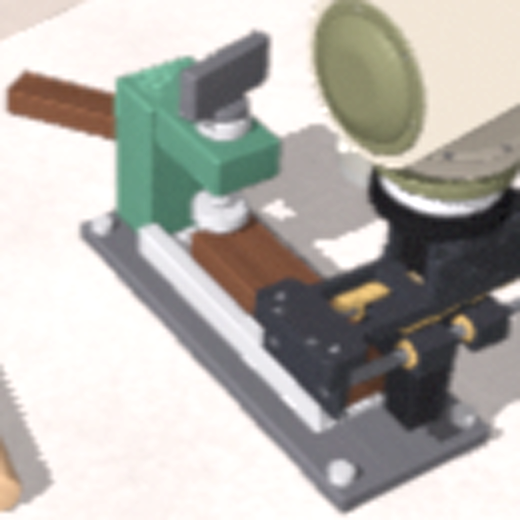

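The side view shows the closed fingers at the mouth behind the tail, clear of the rails. I'll shift 4 mm left, then push slowly along (0.972, -0.233).

Call:
jog_arm --pt "0.001 0.004 0" --pt "0.0049 -0.0012 0" --pt "0.0049 -0.0012 0" --pt "0.0029 -0.0007 0" --pt "0.0019 -0.0005 0" --turn '[0,0,0,0,0]'

```text
time: 3.7
position: [0.4405, 0.0479, 0.0389]
ee_rot: [0.0, 0.121, 0.993, -0.0]
force: [-0.5, 0.4, -0.3]
opening: 0.0003
finger_force: 0.0
```

Call:
jog_arm --pt "0.0019 -0.0005 0" --pt "0.0019 -0.0005 0" --pt "0.0019 -0.0005 0" --pt "0.0019 -0.0005 0" --pt "0.0019 -0.0005 0" --turn '[0,0,0,0,0]'

```text
time: 4.2
position: [0.4497, 0.0455, 0.0387]
ee_rot: [-0.0, 0.121, 0.993, 0.0]
force: [-0.2, 0.8, 0.4]
opening: 0.0006
finger_force: 0.0
```

Call:
jog_arm --pt "0.0019 -0.0005 0" --pt "0.0019 -0.0005 0" --pt "0.0019 -0.0005 0" --pt "0.0019 -0.0005 0" --pt "0.0019 -0.0005 0" --turn '[0,0,0,0,0]'

```text
time: 4.7
position: [0.4591, 0.043, 0.0387]
ee_rot: [-0.0, 0.121, 0.993, -0.0]
force: [-1.3, 0.5, 0.4]
opening: 0.0003
finger_force: 0.8
```

Call:
jog_arm --pt "0.0019 -0.0005 0" --pt "0.0019 -0.0005 0" --pt "0.0019 -0.0005 0" --pt "0.0019 -0.0005 0" --pt "0.0019 -0.0005 0" --turn '[0,0,0,0,0]'

```text
time: 5.2
position: [0.4687, 0.0405, 0.0387]
ee_rot: [0.0, 0.121, 0.993, -0.0]
force: [-0.9, 1.2, 0.2]
opening: 0.0003
finger_force: 0.7
```

Call:
jog_arm --pt "0.0019 -0.0005 0" --pt "0.0019 -0.0005 0" --pt "0.0019 -0.0005 0" --pt "0.0019 -0.0005 0" --pt "0.0019 -0.0005 0" --turn '[0,0,0,0,0]'

```text
time: 5.7
position: [0.4782, 0.038, 0.0387]
ee_rot: [-0.0, 0.121, 0.993, -0.0]
force: [-1.8, 0.4, 0.5]
opening: 0.0004
finger_force: 0.7
```

Call:
jog_arm --pt "0.001 -0.0002 0" --pt "0.001 -0.0002 0" --pt "0.001 -0.0002 0" --pt "0.001 -0.0002 0" --pt "0.001 -0.0002 0" --turn '[0,0,0,0,0]'

```text
time: 6.2
position: [0.4831, 0.037, 0.0387]
ee_rot: [0.0, 0.121, 0.993, -0.0]
force: [-1.5, 1.1, -0.0]
opening: 0.0004
finger_force: 0.7
```

Call:
jog_arm --pt "0.0007 -0.0002 0" --pt "0.0007 -0.0002 0" --pt "0.0007 -0.0002 0" --pt "0.0007 -0.0002 0" --pt "0.0007 -0.0002 0" --turn '[0,0,0,0,0]'

```text
time: 6.7
position: [0.4866, 0.036, 0.0388]
ee_rot: [-0.0, 0.121, 0.993, -0.0]
force: [-1.6, 0.8, -0.2]
opening: 0.0004
finger_force: 0.7
```

Call:
jog_arm --pt "0.0006 -0.00015 0" --pt "0.0006 -0.00015 0" --pt "0.0006 -0.00015 0" --pt "0.0006 -0.00015 0" --pt "0.0006 -0.00015 0" --turn '[0,0,0,0,0]'

```text
time: 7.2
position: [0.4885, 0.0355, 0.0387]
ee_rot: [-0.001, 0.12, 0.993, 0.0]
force: [-7.5, 1.5, 5.2]
opening: 0.0004
finger_force: 4.0
```

Call:
jog_arm --pt "0.0004 -0.0001 0" --pt "0.0004 -0.0001 0" --pt "0 0 0" --pt "0 0 0" --pt "0 0 0" --turn '[0,0,0,0,0]'

```text
time: 7.7
position: [0.4885, 0.0355, 0.0387]
ee_rot: [-0.002, 0.12, 0.993, 0.0]
force: [-8.7, 0.9, 7.6]
opening: 0.0005
finger_force: 4.7
```

The force rose to 9 N with no more travel, so the block looks home. Backing off, rising and checking from the wrist camera.

Call:
jog_arm --pt "-0.0049 0.0012 0" --pt "-0.0098 0.0023 0" --pt "-0.0147 0.0035 0" --pt "0 0 0.04" --pt "0 0 0.045" --turn '[0,0,0,0,0]'

```text
time: 8.2
position: [0.4597, 0.0423, 0.124]
ee_rot: [-0.002, 0.121, 0.993, 0.0]
force: [0.5, 0.1, 0.0]
opening: 0.0004
finger_force: 0.0
```

Call:
jog_arm --pt "0 0 0.045" --pt "0 0 0.045" --pt "0 0 0.04" --pt "0 0 0" --pt "0 0 0" --turn '[0,0,0,0,0]' --fingers 0.4

```text
time: 8.7
position: [0.4607, 0.0421, 0.2538]
ee_rot: [0.001, 0.121, 0.993, -0.0]
force: [-0.4, 0.6, -0.4]
opening: 0.0383
finger_force: 0.0
```

Run:
```python
from h import *
s=arm.observe();im=arm.grab_frame("wrist")[:,:,::-1];c=arm.grab_frame("side")[150:290,190:330,::-1]
import json;json.dump({k:np.array(v).tolist() for k,v in s.items()},open("w3.json","w"))
print(s["time"],s["position"],s["force"],s["opening"])
c=cv2.resize(c,(384,384),interpolation=cv2.INTER_CUBIC)
cv2.imwrite("pics/w3.png",cv2.convertScaleAbs(np.hstack([im[:,100:500],c]),alpha=1.5))
```

```text
8.7 [0.460719   0.04213039 0.25379713] [-0.38983642  0.61680717 -0.39314851] 0.03827616586934531
```

View pics/w3.png

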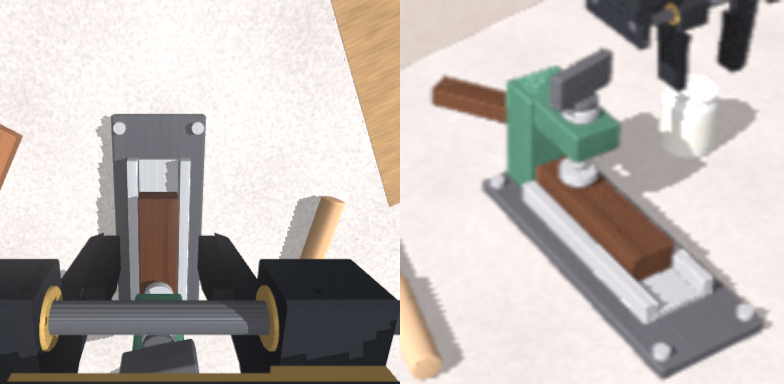

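The wrist view shows the rail ends at row 160, the tail's top edge at row 197 (full-image columns 238–278) and the base mouth corners at (213,115) and (306,115). The side crop shows the block well inside, its nose under the arm.

Run:
```python
from h import *
import json
np.set_printoptions(precision=4,suppress=True)
s=json.load(open("w3.json"));W=cam("wrist",s);S=cam("side")
y=np.radians(-13.9);u=np.array([np.cos(y),np.sin(y)]);v=np.array([-u[1],u[0]])
bm=np.mean([plane(W,p,.008)[:2] for p in[(213,115),(306,115)]],0);O=bm+.18*u;print("origin",O)
f=lambda P:np.array([(P[:2]-O)@u,(P[:2]-O)@v])
print("rail",[f(plane(W,p,.034)) for p in[(228,160),(290,160)]],"tail",[f(plane(W,p,.05)) for p in[(238,195),(278,195)]],[f(plane(W,p,.02)) for p in[(239,192)]])
k=lambda x,y:(190+(x-400)*140/384-.4,150+y*140/384-.4)
print("tail tri",[tri([ray(W,a),ray(S,k(*b))]) for a,b in[((278,196),(634,276)),((238,196),(673,240))]])
print("side tail",[f(plane(S,k(*p),.05)) for p in[(634,276),(673,240)]],"rail",[f(plane(S,k(*p),.034)) for p in[(657,312),(712,285)]])
print("bar top",[plane(S,k(*p),.179) for p in[(553,80),(610,50)]],"bar end wrist",plane(W,(222,352),.179),plane(W,(295,340),.179))
print("hub",plane(W,(258,342),.145),"grip",O+.03*u)
```

```text
origin [0.5869 0.0106]
rail [array([-0.1321, -0.0357]), array([-0.1321,  0.0345])] tail [array([-0.0956, -0.0241]), array([-0.0956,  0.0206])] [array([-0.0899, -0.0247])]
tail tri [(array([0.5051, 0.0526, 0.0311]), [np.float64(0.0012115789678400133), np.float64(0.0012115789678400133)]), (array([0.4914, 0.0117, 0.0534]), [np.float64(0.0031839002176084407), np.float64(0.0031839002176082976)])]
side tail [array([-0.1074,  0.0339]), array([-0.0868, -0.0231])] rail [array([-0.1399,  0.0323]), array([-0.1377, -0.0282])]
bar top [array([0.6147, 0.0427, 0.179 ]), array([ 0.6137, -0.0301,  0.179 ])] bar end wrist [ 0.5789 -0.0197  0.179 ] [0.5817 0.0414 0.179 ]
hub [0.6056 0.0043 0.145 ] grip [0.616  0.0034]
```

The tail is 37–42 mm inside the rail ends, where 40 means home, so the block is home. Next I go above the handle, tool x along the bar, for a close look.

Call:
jog_arm --pt "0.0155 0.0018 0.006" --pt "0.0155 0.0018 0.005" --pt "0.0155 0.0018 0.005" --pt "0.0155 0.0018 0.005" --pt "0.0155 0.0018 0.005" --turn '[-8,-8,-8,-8,-8]'

```text
time: 9.3
position: [0.5387, 0.0512, 0.2781]
ee_rot: [-0.002, 0.455, 0.89, -0.001]
force: [-0.6, -0.7, 0.2]
opening: 0.0526
finger_force: 0.0
```

Call:
jog_arm --pt "0.0155 0.0018 0.005" --pt "0.0155 0.0018 0.005" --pt "0.0155 0.0018 0.005" --pt "0.0155 0.0018 0.005" --pt "0.0155 0.0018 0" --turn '[-8,-8,-8,-8,-8]'

```text
time: 9.8
position: [0.6166, 0.0601, 0.2984]
ee_rot: [-0.001, 0.732, 0.681, -0.001]
force: [-0.4, 0.0, 0.4]
opening: 0.0529
finger_force: 0.0
```

Call:
jog_arm --pt "0 0 0" --pt "0 0 0" --pt "0 0 0" --pt "0 0 0" --pt "0 0 0" --turn '[0,0,0,0,0]'

```text
time: 10.3
position: [0.6156, 0.06, 0.2999]
ee_rot: [0.0, 0.73, 0.683, 0.0]
force: [0.1, 0.6, 0.1]
opening: 0.0531
finger_force: 0.0
```

Run:
```python
from h import *
s=arm.observe();im=arm.grab_frame("wrist")[:,:,::-1]
import json;json.dump({k:np.array(v).tolist() for k,v in s.items()},open("w4.json","w"))
print(s["time"],s["position"],s["qpos"],s["opening"],R.from_quat(np.roll(s["ee_rot"],-1)).as_matrix()[:2,0])
cv2.imwrite("pics/w4.png",cv2.convertScaleAbs(im,alpha=1.6))
```

```text
10.3 [0.61558261 0.06003007 0.29993515] [-9.39201648e-02  4.76051902e-01  9.67004319e-01 -1.54700294e-05
  1.69838535e+00 -2.75740141e-02] 0.05314565099618818 [0.06629945 0.99779977]
```

View pics/w4.png

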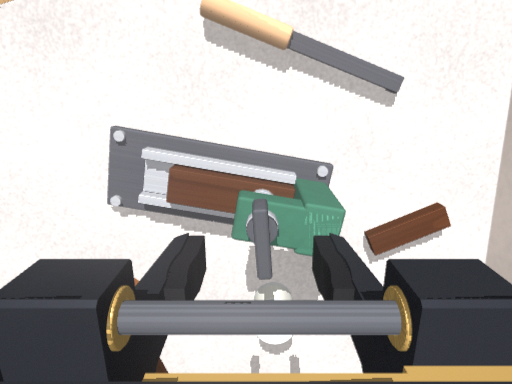

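The wrist view shows the bar's top running from (261,201) to (264,278), about 15 px wide, with the block's nose touching the green pillar at (296,188).

Run:
```python
from h import *
import json
np.set_printoptions(precision=4,suppress=True)
s=json.load(open("w4.json"));W=cam("wrist",s);S=cam("side")
im=cv2.imread("pics/w4.png");hsv=cv2.cvtColor(im,cv2.COLOR_BGR2HSV)
for r in range(200,284,8): print(r,hsv[r,246:280:2,2].tolist())
a,b=plane(W,(261.5,201),.179),plane(W,(264.5,278),.179)
print(a,b,(a+b)/2,np.linalg.norm(b-a),np.degrees(np.arctan2(*(a-b)[[1,0]])))
k=lambda x,y:(190+(x-400)*140/384-.4,150+y*140/384-.4)
print(tri([ray(W,(261.5,201)),ray(S,k(553,82))]),tri([ray(W,(264.5,278)),ray(S,k(611,54))]))
```

```text
200 [157, 158, 163, 162, 107, 110, 112, 112, 112, 109, 102, 139, 139, 139, 138, 138, 139]
208 [147, 149, 147, 109, 109, 120, 120, 122, 118, 118, 104, 139, 147, 146, 147, 147, 149]
216 [146, 162, 195, 144, 115, 120, 117, 122, 122, 122, 110, 90, 173, 222, 178, 149, 147]
224 [190, 114, 125, 123, 109, 122, 120, 122, 123, 122, 115, 88, 118, 122, 123, 93, 149]
232 [134, 122, 123, 123, 104, 118, 118, 120, 123, 120, 117, 104, 110, 118, 120, 118, 96]
240 [128, 104, 101, 118, 99, 115, 122, 120, 120, 120, 120, 109, 107, 109, 99, 99, 144]
248 [255, 253, 198, 179, 179, 107, 120, 120, 122, 120, 118, 110, 110, 165, 246, 255, 251]
256 [255, 202, 176, 181, 179, 112, 117, 120, 118, 120, 120, 114, 91, 176, 176, 174, 173]
264 [202, 176, 174, 178, 174, 125, 114, 120, 120, 122, 117, 117, 106, 163, 176, 179, 170]
272 [174, 178, 174, 174, 168, 176, 109, 117, 118, 120, 120, 117, 107, 152, 171, 174, 173]
280 [198, 179, 176, 173, 178, 176, 173, 176, 170, 174, 178, 178, 179, 176, 174, 168, 168]
[0.6164 0.045  0.179 ] [ 0.6143 -0.0299  0.179 ] [0.6153 0.0076 0.179 ] 0.07495815926682663 88.4323806005698
(array([0.6157, 0.0432, 0.1763]), [np.float64(0.0011319834847283432), np.float64(0.0011319834847283532)]) (array([ 0.6143, -0.0329,  0.1735]), [np.float64(0.00030613250089094415), np.float64(0.00030613250089083974)])
```

Call:
jog_arm --pt "0 -0.02 0" --pt "0 -0.018 -0.01" --pt "0 -0.018 -0.02" --pt "0 0 -0.02" --pt "0 0 -0.02" --turn '[2,0,0,0,0]' --fingers 0.66

```text
time: 10.85
position: [0.6156, 0.0028, 0.2283]
ee_rot: [-0.0, 0.719, 0.695, -0.0]
force: [0.5, -0.6, 0.4]
opening: 0.0294
finger_force: 0.0
```

Call:
jog_arm --pt "0 0 -0.02" --pt "0 0 -0.02" --pt "0 0 -0.02" --pt "0 0 -0.018" --pt "0 0 0" --turn '[0,0,0,0,0]'

```text
time: 11.35
position: [0.6146, 0.0036, 0.1489]
ee_rot: [-0.002, 0.719, 0.695, -0.002]
force: [-1.0, 0.1, 0.6]
opening: 0.0298
finger_force: 0.0
```

Call:
jog_arm --pt "0 0 0" --pt "0 0 0" --pt "0 0 0" --pt "0 0 0" --pt "0 0 0" --turn '[0,0,0,0,0]' --fingers 1

```text
time: 11.85
position: [0.615, 0.0038, 0.1526]
ee_rot: [-0.0, 0.718, 0.696, -0.001]
force: [-6.1, -0.5, 2.6]
opening: 0.0136
finger_force: 29.8
```

Run:
```python
from h import *
s=arm.observe()
print(s["time"],s["position"],s["force"],s["wrist_torque"],s["opening"],s["finger_force"],s["qpos"])
im=arm.grab_frame("scene")[150:262,225:315,::-1];cv2.imwrite("pics/c5.png",cv2.convertScaleAbs(cv2.resize(im,None,fx=5,fy=5,interpolation=cv2.INTER_CUBIC),alpha=1.6))
```

```text
11.85 [0.61504928 0.00382305 0.15264815] [-6.09754382 -0.47225012  2.6061829 ] [-0.23076125  0.90902496  0.00126675] 0.013603725797995802 29.773033959791064 [-1.85639574e-01  5.63210275e-01  1.24154712e+00 -9.03323947e-04
  1.33822435e+00 -1.53007440e-01]
```

View pics/c5.png

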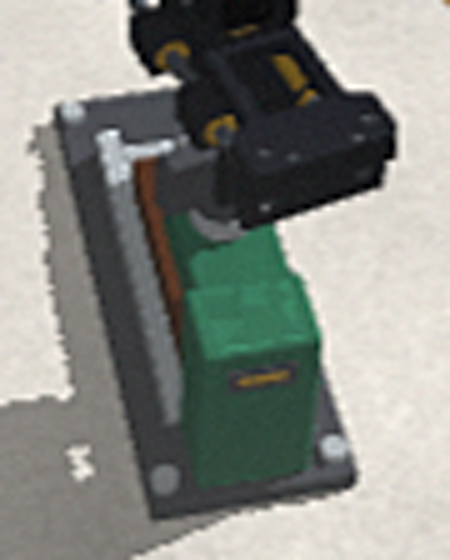

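Gripped: opening 13.6 mm, pads at 30 N. The tab is flush at scene (277,226). I'll recentre 0.8 mm, then turn clockwise in steps and check the tab with a colour mask.

Call:
jog_arm --pt "-0.0008 0 0" --pt "0 0 0" --pt "0 0 0" --pt "0 0 0" --pt "0 0 0" --turn '[0,-5,-8,-8,-8]'

```text
time: 12.4
position: [0.6152, 0.0038, 0.1527]
ee_rot: [0.0, 0.871, 0.491, 0.0]
force: [-2.0, -0.9, 2.0]
opening: 0.0136
finger_force: 29.8
```

```bash
cat > tab.py <<'E'
from h import *
def look():
    s=arm.observe();np.set_printoptions(precision=3,suppress=True)
    im=arm.grab_frame("scene");C=cam("scene")
    h=cv2.cvtColor(im,cv2.COLOR_RGB2HSV)[212:245,260:300]
    m=cv2.inRange(h,(12,110,50),(32,255,255));ys,xs=np.nonzero(m)
    print(s["time"],s["position"],"F",s["force"],"M",s["wrist_torque"],"open",s["opening"],"q6",s["qpos"][5],"yaw",np.degrees(np.arctan2(*R.from_quat(np.roll(s["ee_rot"],-1)).as_matrix()[[1,0],0])))
    print("tab px",len(xs),"cx",xs.mean()+260 if len(xs) else 0,"rows",np.percentile(ys,[0,50,100])+212 if len(xs) else 0)
    return C,im
E
python3 - <<'E'
from tab import *
C,im=look()
u=np.array([.9707,-.2402,0]);O=np.array([.5865,.0106,.105])
for d in(0,.005,.011,.014,.0187):
    for z in (.003,-.003): print(d,z,proj(C,O+u*(.115+d)+[0,0,z]))
cv2.imwrite("tabnow.png",im[:,:,::-1])
old=cv2.imread("pics/scene0.png")[212:240,265:295];print(cv2.cvtColor(old,cv2.COLOR_BGR2HSV)[10:18,8:20:2].tolist())
E
```

```text
12.4 [0.615 0.004 0.153] F [-1.963 -0.884  2.013] M [-0.126  0.404  0.125] open 0.013628517642903095 q6 0.3583684467022534 yaw 58.82579214846913
tab px 14 cx 276.85714285714283 rows [224. 225. 226.]
0 0.003 [277.069 224.36 ]
0 -0.003 [276.955 225.89 ]
0.005 0.003 [277.577 226.02 ]
0.005 -0.003 [277.46  227.546]
0.011 0.003 [278.191 228.028]
0.011 -0.003 [278.071 229.551]
0.014 0.003 [278.501 229.039]
0.014 -0.003 [278.378 230.56 ]
0.0187 0.003 [278.988 230.632]
0.0187 -0.003 [278.863 232.15 ]
[[[73, 89, 40], [75, 102, 40], [74, 106, 41], [79, 76, 37], [83, 57, 36], [105, 13, 39]], [[79, 74, 38], [83, 64, 36], [98, 26, 39], [110, 38, 40], [110, 44, 35], [140, 23, 34]], [[110, 19, 41], [107, 51, 35], [120, 48, 37], [20, 64, 48], [21, 127, 58], [128, 30, 34]], [[19, 44, 46], [21, 113, 54], [21, 162, 77], [21, 170, 78], [21, 136, 60], [130, 22, 35]], [[21, 157, 70], [22, 136, 60], [20, 121, 55], [13, 78, 39], [20, 22, 35], [98, 28, 37]], [[18, 67, 38], [8, 28, 36], [100, 23, 34], [85, 76, 37], [78, 77, 40], [78, 91, 42]], [[80, 64, 36], [78, 93, 41], [79, 100, 41], [75, 95, 43], [76, 103, 42], [72, 91, 42]], [[74, 87, 44], [75, 95, 43], [72, 89, 43], [74, 93, 41], [76, 93, 41], [71, 95, 43]]]
```

Call:
jog_arm --pt "0 0 0" --pt "0 0 0" --pt "0 0 0" --pt "0 0 0" --pt "0 0 0" --turn '[-6,-6,-6,-6,0]'

```text
time: 12.95
position: [0.6152, 0.0037, 0.1526]
ee_rot: [0.0, 0.953, 0.302, 0.0]
force: [-3.2, -2.4, 4.8]
opening: 0.0137
finger_force: 29.8
```

```bash
python3 -c "
from tab import *
look()"
```

```text
12.95 [0.615 0.004 0.153] F [-3.157 -2.421  4.797] M [-0.265  0.539 -0.139] open 0.013652477480621485 q6 0.7704843282500586 yaw 35.20978092666168
tab px 13 cx 277.0769230769231 rows [224. 225. 226.]
```

Call:
jog_arm --pt "0 0 0" --pt "0 0 0" --pt "0 0 0" --pt "0 0 0" --pt "0 0 0" --turn '[-6,-6,-6,0,0]'

```text
time: 13.5
position: [0.6153, 0.0036, 0.1526]
ee_rot: [0.0, 0.989, 0.151, 0.0]
force: [-2.1, -3.9, 4.9]
opening: 0.0138
finger_force: 29.9
```

```bash
python3 -c "
from tab import *
look()"
```

```text
13.5 [0.615 0.004 0.153] F [-2.128 -3.859  4.894] M [-0.334  0.697 -0.205] open 0.013773537875061942 q6 1.0818655631781882 yaw 17.365877470467424
tab px 13 cx 277.0769230769231 rows [224. 225. 226.]
```

Call:
jog_arm --pt "0 0 0" --pt "0 0 0" --pt "0 0 0" --pt "0 0 0" --pt "0 0 0" --turn '[-5,-5,-5,0,0]'

```text
time: 14.05
position: [0.6153, 0.0036, 0.1526]
ee_rot: [0.0, 1.0, 0.021, 0.0]
force: [-3.0, -3.0, 5.5]
opening: 0.0139
finger_force: 29.9
```

```bash
python3 -c "
from tab import *
look()"
```

```text
14.05 [0.615 0.004 0.153] F [-2.975 -3.05   5.487] M [-0.431  0.67  -0.173] open 0.013850278439663874 q6 1.3436578273814213 yaw 2.365739005623919
tab px 13 cx 277.0769230769231 rows [224. 225. 226.]
```

Call:
jog_arm --pt "0 0 0" --pt "0 0 0" --pt "0 0 0" --pt "0 0 0" --pt "0 0 0" --turn '[-5,-5,-2,0,0]'

```text
time: 14.6
position: [0.6152, 0.0036, 0.1526]
ee_rot: [0.0, 0.996, -0.084, 0.001]
force: [-4.4, -3.1, 5.4]
opening: 0.0133
finger_force: 29.8
```

```bash
python3 -c "
from tab import *
look()"
```

```text
14.6 [0.615 0.004 0.153] F [-4.358 -3.112  5.384] M [-0.426  0.635  0.027] open 0.013255453871761396 q6 1.5527389559123521 yaw -9.612006316173996
tab px 13 cx 277.0769230769231 rows [224. 225. 226.]
```

Call:
jog_arm --pt "0 0 0" --pt "0 0 0" --pt "0 0 0" --pt "0 0 0" --pt "0 0 0" --turn '[-5,-5,-2,0,0]'

```text
time: 15.15
position: [0.6152, 0.0035, 0.1526]
ee_rot: [0.0, 0.982, -0.187, 0.001]
force: [-3.4, -3.2, 5.7]
opening: 0.014
finger_force: 29.8
```

```bash
python3 -c "
from tab import *
look()
im=arm.grab_frame('wrist')[:,:,::-1];C,s=look();
cv2.imwrite('pics/w6.png',cv2.convertScaleAbs(np.hstack([im[:,110:410],cv2.resize(s[205:245,255:300,::-1],(432,384),interpolation=cv2.INTER_CUBIC)]),alpha=1.8))"
```

```text
15.15 [0.615 0.004 0.153] F [-3.389 -3.234  5.694] M [-0.42   0.635  0.119] open 0.014038734144223526 q6 1.7620797931250476 yaw -21.604296602835063
tab px 19 cx 277.2631578947368 rows [225. 226. 227.]
15.25 [0.615 0.004 0.153] F [-3.59  -3.08   5.211] M [-0.426  0.665  0.069] open 0.013912574169110885 q6 1.7620434060785948 yaw -21.60456295830144
tab px 20 cx 277.45 rows [224. 226. 227.]
```

View pics/w6.png

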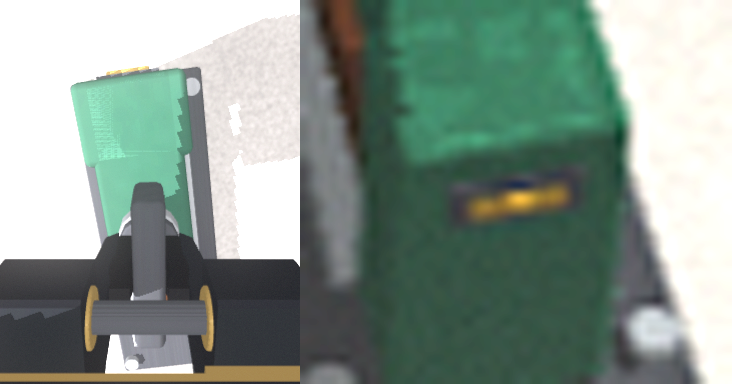

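The bar follows the gripper, and the tab has begun to show: rows 225–227, median 1 px lower, about 3 mm out. At about 0.26 mm per degree I need some 40° more, in small steps.

Call:
jog_arm --pt "0 0 0" --pt "0 0 0" --pt "0 0 0" --pt "0 0 0" --pt "0 0 0" --turn '[-5,-5,-5,0,0]'

```text
time: 15.8
position: [0.6152, 0.0035, 0.1526]
ee_rot: [0.0, 0.949, -0.314, 0.001]
force: [-3.1, -3.1, 5.2]
opening: 0.0139
finger_force: 29.8
```

```bash
cat >> tab.py <<'E'
def wtab():
    s=arm.observe();im=arm.grab_frame("wrist");W=cam("wrist",s)
    h=cv2.cvtColor(im,cv2.COLOR_RGB2HSV)[:130];m=cv2.inRange(h,(15,110,60),(30,255,255))
    n,l,st,ce=cv2.connectedComponentsWithStats(m)
    u=np.array([.9707,-.2402]);O=np.array([.5865,.0106])
    for i in range(1,n):
        if st[i,4]>5 :
            ys,xs=np.nonzero(l==i);P=[plane(W,(x,y),.108)[:2]-O for x,y in zip(xs,ys)]
            d=[p@u-.115 for p in P];print("wtab",st[i].tolist(),"out max mm",1e3*np.percentile(d,[5,95]))
E
python3 -c "
from tab import *
look();wtab()"
```

```text
15.8 [0.615 0.003 0.153] F [-3.146 -3.132  5.167] M [-0.496  0.664 -0.109] open 0.013943312378093813 q6 2.024179268191031 yaw -36.62702398340454
tab px 31 cx 277.7096774193548 rows [225. 226. 228.]
wtab [176, 66, 41, 25, 389] out max mm [2.008 6.312]
```

Call:
jog_arm --pt "0 0 0" --pt "0 0 0" --pt "0 0 0" --pt "0 0 0" --pt "0 0 0" --turn '[-5,-5,-5,0,0]'

```text
time: 16.4
position: [0.6152, 0.0034, 0.1526]
ee_rot: [0.0, 0.9, -0.435, 0.001]
force: [-5.1, -4.2, 5.9]
opening: 0.0136
finger_force: 29.8
```

```bash
python3 -c "
from tab import *
look();wtab()"
```

```text
16.4 [0.615 0.003 0.153] F [-5.072 -4.192  5.9  ] M [-0.493  0.652 -0.068] open 0.013595285463881389 q6 2.2859319588972857 yaw -51.6239453652052
tab px 45 cx 277.8222222222222 rows [225. 227. 229.]
wtab [139, 79, 39, 37, 651] out max mm [2.372 9.911]
```

Call:
jog_arm --pt "0 0 0" --pt "0 0 0" --pt "0 0 0" --pt "0 0 0" --pt "0 0 0" --turn '[-5,-5,-4,0,0]'

```text
time: 17.0
position: [0.6151, 0.0034, 0.1526]
ee_rot: [0.0, 0.84, -0.542, 0.001]
force: [-4.8, -4.1, 6.0]
opening: 0.0136
finger_force: 29.8
```

```bash
python3 -c "
from tab import *
look();wtab()"
```

```text
17.0 [0.615 0.003 0.153] F [-4.829 -4.056  6.012] M [-0.506  0.695  0.021] open 0.013582158834242372 q6 2.530160644626771 yaw -65.61707397029403
tab px 57 cx 277.96491228070175 rows [225. 227. 230.]
wtab [114, 102, 36, 28, 577] out max mm [ 2.969 13.226]
```

About 13–13.5 mm by both views. I'll turn 3° more for margin, then let go and lift.

Call:
jog_arm --pt "0 0 0" --pt "0 0 0" --pt "0 0 0" --pt "0 0 0" --pt "0 0 0" --turn '[-3,0,0,0,0]'

```text
time: 17.6
position: [0.6151, 0.0034, 0.1526]
ee_rot: [0.0, 0.826, -0.564, 0.001]
force: [-4.5, -3.9, 5.5]
opening: 0.0139
finger_force: 29.8
```

Call:
jog_arm --pt "0 0 0" --pt "0 0 0" --pt "0 0 0" --pt "0 0 0" --pt "0 0 0" --turn '[0,0,0,0,0]' --fingers 0.66

```text
time: 18.1
position: [0.6152, 0.0042, 0.1517]
ee_rot: [-0.0, 0.825, -0.565, 0.0]
force: [0.4, -0.4, 0.2]
opening: 0.03
finger_force: 0.0
```

Call:
jog_arm --pt "0 0 0.01" --pt "0 0 0.02" --pt "0 0 0.03" --pt "0 0 0.03" --pt "0 0 0.03" --turn '[0,0,0,0,0]'

```text
time: 18.6
position: [0.615, 0.0041, 0.2739]
ee_rot: [-0.0, 0.825, -0.565, 0.0]
force: [-0.1, 0.3, 0.4]
opening: 0.03
finger_force: 0.0
```

Call:
jog_arm --pt "-0.03 0 0.02" --pt "-0.04 0 0" --pt "-0.04 0 0" --pt "-0.02 0 0" --pt "0 0 0" --turn '[0,0,0,0,0]'

```text
time: 19.1
position: [0.4835, 0.0043, 0.2933]
ee_rot: [-0.0, 0.825, -0.565, 0.001]
force: [1.1, -0.4, 0.1]
opening: 0.0299
finger_force: 0.0
```

```bash
python3 -c "
from tab import *
C,s=look()
c=arm.grab_frame('side')
cv2.imwrite('pics/f.png',cv2.convertScaleAbs(np.hstack([cv2.resize(s[150:262,225:315],(360,448),interpolation=cv2.INTER_CUBIC),cv2.resize(c[150:290,195:325],(416,448),interpolation=cv2.INTER_CUBIC)])[:,:,::-1],alpha=1.7))"
```

```text
19.1 [0.483 0.004 0.293] F [ 1.142 -0.443  0.143] M [ 0.122 -0.056  0.008] open 0.029865646811475365 q6 2.5360176428649845 yaw -68.85623005047191
tab px 60 cx 277.8833333333333 rows [225. 228. 231.]
```

View pics/f.png

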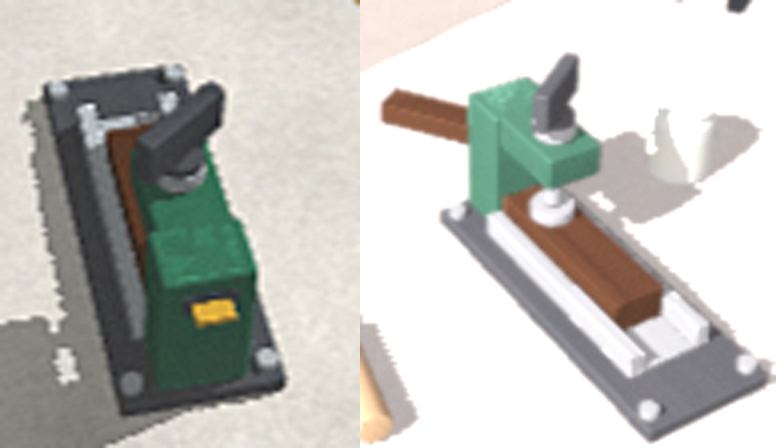

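The tab stands out at crop (214,312), about 14 mm by its lower edge at row 231. The foot sits on the block, the block's nose is against the pillar, and the arm is clear. Handing in.

```bash
python3 -c "
from rig import arm
print(arm.job_done())"
```

```text
the job is handed in; nothing more can be done
None
```

I handed the job in at about 19 s; no verdict came back. By camera the block is home against the end stop and the tab stands out about 14 mm. The handle is released and the arm is clear.

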